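# Put the razor in the steriliser and shut its lid

## Robot

A 6-joint arm with a two-finger parallel gripper is mounted at the origin on the work surface. World frame = base frame: x ahead of the robot, y to its left, z up, the work surface at z = 0. Lengths are in mm, angles in degrees, forces in N, time in s.
With the tool pointing down it reaches from about 300 to 850 mm from the base axis. Payload 4.2 kg.
Tool frame: the origin (TCP) lies midway between the tips of the shut fingers; the grasp point (between the pads) lies 19 mm behind it; x points along the fingers, y is the direction in which the jaws open and shut, and the axes are right-handed (so a half turn about x gives the same grasp; the last joint's range is limited). The gripper opens to 91 mm and grips with 3 to 60 N. Pads are 32 mm wide; open, the fingers measure 118 mm over their backs; the gripper's body (76 mm by 178 mm) begins 60 mm behind the grasp point.
Start: joints at [-65.661, 18.312, 89.639, -0, 72.044, -1.146], TCP at [247.415, -519.066, 213.976] pointing down, gripper open.
Joint ranges: [-177.97, 177.97], [-48.28, 115.42], [12.27, 149.76], [-77.06, 257.06], [2.81, 150.46], [-146.56, 146.56]. Speed limits (degrees/s): [147.25, 147.25, 180, 180, 180, 180].

## Interface

Orientations are given as [roll, pitch, yaw] about the fixed x, y, z axes, in that order (R = Rz(yaw) Ry(pitch) Rx(roll)).
In Python, from workcell import * gives the robot as it stands.
- The arm moves only by the shell command python3 -m handwheel 'ROWS' [FORCE]. ROWS is a JSON object of lists of equal length, an entry for each row: "gripper": the closure, from 0 (fully open) to 1 (shut); "offset": the shift along the tool's x, y, z in mm, a list of three; "rot": the turn, a rotation vector about the tool's x, y, z in degrees, a list of three. A call has 1 to 5 rows; each row is the pose to reach, as a shift and turn from the pose commanded when the call began, along the tool's axes at that moment; what a row does not reach only later rows make up. A row lasts 1/12 s, in which the tool goes at most 41.7 mm and 7.16 degrees, less where a joint would pass 70% of its speed; a pose out of reach is approached as far as the arm can. A call with a gripper value outside its range is refused whole. The fingers move at their own pace and stop on an object; FORCE is the grip in N (left out, the last holds). Time passes only in rows, so rows that repeat a pose let the fingers close. It gives the time, the measured TCP pose, the force and the opening at its end, in the units of the state.
- state(): the state, without advancing time (a new reading comes with each control period).
- grab_frame(name): name is "scene" or "top" or "wrist"; returns the picture (400x640x3 uint8, red, green, blue); there is no depth.
- camera_params(name): a dict with "fx", "fy", "cx", "cy" (pixels), "position" and "attitude" of the camera in the world; the wrist camera has in their place "hand_eye" (4x4, takes a point from camera to tool coordinates, whose origin is the TCP and whose axes are the tool frame's). Camera axes: x right, y up, looking along -z (the intrinsics and any distortion apply to the point x, -y, -z); pixel columns grow to the right and rows downward; lengths in mm; the calibration is good to about 2 mm. The wrist camera is an equidistant fisheye: a pixel r from the principal point sees the ray r / f radians off the axis. A picture is of the moment at which its call begins: read the wrist's pose just before it. camera_params takes no time and is no camera call.
- job_done(): hands the job in, once; it reports no verdict.
The state is a dict: "time_s": time; "qpos": joint angles; "qvel": joint speeds; "effort": joint torques, N m; "ee_pos": TCP position; "ee_rot": TCP orientation; "force": force on the tool from outside, world axes, zero at the start; "torque": the same for the moment, N m; "gripper_width": finger opening in mm.
Only numpy, scipy, OpenCV 4.12 (cv2) and the standard library are available. Lean on these libraries where they do the work, as an engineer would, in place of code of your own. Each camera call takes 0.05 s, during which the arm holds its last target.

## Task

First swing the shaving mirror's arm aside so that mirror and arm are well clear of the open steriliser box and of the space in front of it where its lid's tab comes down, and leave it there. Then put the razor into the steriliser's tray, and last lower the lid gently, without letting it fall, until it is fully shut. Leave the other toiletries where they are.

Things in the scene. Friction and masses are not known exactly. Their poses are not given: they have to be found in the camera images.
- steriliser: White open-topped box with grey tray floor, fixed to the counter: 180 mm (its x) by 240 mm (its y), rim 75 mm high, walls 8 mm, tray floor 20 mm above the counter. Origin: centre of the underside; z up. Its +x side carries the lid hinge and faces roughly to the robot's left; its -x side (small black panel) is the front, where the lid's tab comes down.
- lid (a joint): Lid angle, rad: 0 = fully shut, 1.57 upright, 1.75 = back stop. Starts at 1.60 to 1.70, held by light hinge friction (0.06 N m). White plate 180 x 240 x 12 mm, 0.4 kg, lightly damped: let go under about 1.3 rad it falls and slams. Over 2 rad/s between 0.35 and 0.03 rad counts as a slam; a release within 5 mm of shut does not.
- lid_hinge (a point): Middle of the lid's hinge line, on the steriliser's +x rim: 90, 0, 75 mm in the steriliser's frame. The hinge line runs along the steriliser's y. Axes as the steriliser's.
- lid_tab (a point): Grip point of the grey tab amid the lid's free edge, 213 mm from the hinge, 6 mm above the lid's underside plane. Tab in the lid's plane, 30 mm wide (along the hinge line), 10 thick, 180 to 232 mm from the hinge. Site x points to the hinge, y along it, z out of the lid's top. Height 81 mm shut, about 290 upright. Pinched across its width it pivots, but a 15 N pinch drags (lag 0.05 rad).
- mirror_arm (a joint): Swing of the mirror's arm about its upright post, rad: 0 = stop with the mirror over the steriliser, growing counter-clockwise seen from above, up to the stop at 2.4. Starts at 0 to 0.3. Turns level, stays where it is left (friction 0.15 N m, about 1 N at mid-arm).
- swing_axis (a point): Top of the mirror stand's post on the swing axis, at the height of the arm's rod (190 mm). Fixed stand: steel post 16 mm in diameter, hub 26 mm across reaching 204 mm high, round foot 110 mm in diameter; it stands about 200 mm off the steriliser's front.
- mirror (a point): Centre of the round tilted shaving mirror (120 mm diameter, 12 thick), 270 mm from the swing axis, 190 mm above the counter; it spans 147 to 233 mm in height. A straight level steel rod of 12 mm diameter lies on the line from swing_axis to mirror, free from 20 to 205 mm from the axis.
- razor: Loose steel safety razor, T-shaped, lying flat: round handle 12 mm in diameter along its x from -55 to +40 mm, head a bar 24 (x) by 42 (y) by 12 mm high centred at x = +50 mm. 56 to 112 g. Origin under the handle at counter level, handle centreline 6 mm above it, balance point about 13 mm from the origin towards the head. z up.
- comb: Loose black flat comb, 150 x 27 mm, up to 8 mm high, long along its x; origin under its middle. Leave it.
- toothbrush: Loose white toothbrush, 190 mm long along its x (from -90 to +98 mm), 12 mm wide, 14 mm high at the head; origin on its underside. Leave it.
- tumbler: White ceramic tumbler, 72 mm across the rim, 95 mm high, standing beyond the steriliser to the left; origin under its middle. Leave it.
There are look-alikes about, which are no part of the job. Leave any brown or yellow look-alike of the razor alone.

How it is judged:
By the outcome, as a careful person would: the job done as asked, in the order asked, and still so for the second after the job is handed in, with the robot touching nothing.
It also fails if it takes over 72 s, if anything falls off the work surface, if the arm or the gripper's body presses on something with over 40 N, if the wrist force passes 120 N, or if a joint passes its speed limit or range.

## Working session

There is one attempt and no reset: what is moved stays moved. The work goes in short steps, Python scripts to look and compute and a shell command to move; the robot and the scene stay as the last step left them, time stands still between calls to the robot, and variables do not carry over. Pictures are saved under pics/ and viewed, and the job is handed in when it is done.

```bash
mkdir -p pics; ls; python3 - <<'E'
from workcell import *
import cv2
print(state())
for n in ("scene","top","wrist"):
    print(n,camera_params(n))
    cv2.imwrite(f"pics/{n}0.png",grab_frame(n)[:,:,::-1])
E
```

```text
pics
{'time_s': 0.0, 'qpos': array([-6.56608195e+01,  1.83487011e+01,  8.97068959e+01, -7.05073148e-04,
        7.20425175e+01, -1.14578017e+00]), 'qvel': array([-0.04833022, -0.11999955, -0.03061773, -0.1614855 ,  0.07310376,
       -0.01154727]), 'effort': array([ 2.92754492e-03, -4.12452900e+01, -2.31972635e+01,  7.29709561e-02,
        4.58345900e-02, -1.31220304e-04]), 'ee_pos': array([ 247.1971675 , -518.590566  ,  213.14642607]), 'ee_rot': array([-90.75432108,  89.90188324, 114.73085754]), 'force': array([ 0.04604575,  0.39920479, -0.19276393]), 'torque': array([-0.00714309, -0.02883591,  0.05044043]), 'gripper_width': 91.16817986831505}
scene {'fx': 400.43031503627293, 'fy': 400.43031503627293, 'cx': 313.3301557307265, 'cy': 201.41375718469314, 'position': array([1441.06170003,   27.14777171,  805.35860216]), 'attitude': array([55.57474783, -0.25482848, 87.85418992])}
top {'fx': 371.4472364864565, 'fy': 371.4472364864565, 'cx': 321.32560664679227, 'cy': 201.88952736279907, 'position': array([ 387.00999914,   70.48454448, 1100.28834907]), 'attitude': array([  4.45219405,  -0.56662171, -91.43007073])}
wrist {'fx': 309.70691628693146, 'fy': 309.70691628693146, 'cx': 320.8187408374586, 'cy': 199.41090117214216, 'hand_eye': array([[ 2.44305317e-05,  2.68004987e-01, -9.63417525e-01,
        -1.70663155e+02],
       [ 9.99999198e-01, -1.22646803e-03, -3.15822609e-04,
         6.07640020e-01],
       [-1.26624283e-03, -9.63416744e-01, -2.68004802e-01,
        -7.54887166e+01],
       [ 0.00000000e+00,  0.00000000e+00,  0.00000000e+00,
         1.00000000e+00]])}
```

View pics/scene0.png

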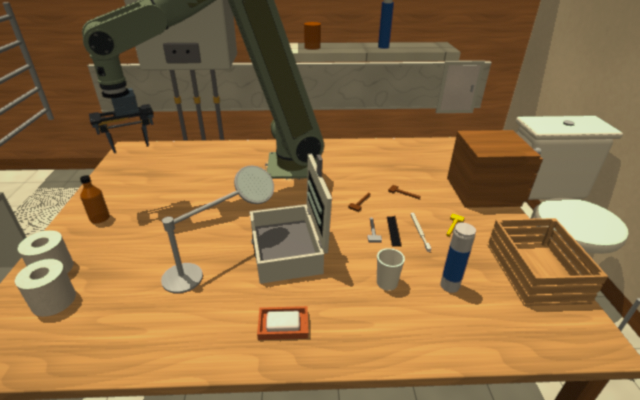

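View pics/top0.png

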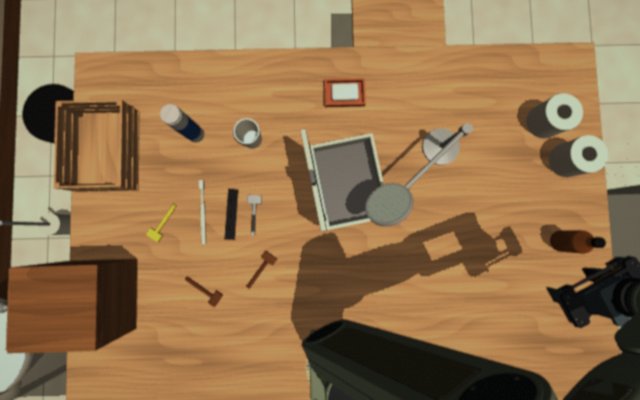

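View pics/wrist0.png

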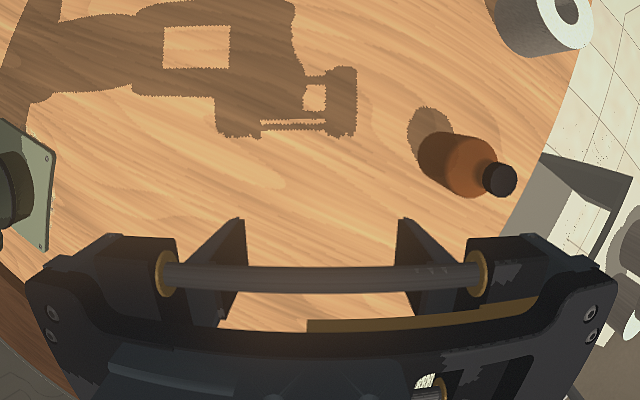

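The top view shows the steel razor (head 254,199; handle end 252,232), with brown look-alikes at (262,268) and (205,292) and a yellow one at (160,222). The only steel one is at (254,210), between the comb and the steriliser. The mirror disc is at (389,204), its post top at about (466,130), and the lid's edge is at (312,180).

```bash
cat > h.py <<'E'
import numpy as np, cv2
from scipy.spatial.transform import Rotation as R
from workcell import *
def cam(n):
    p=camera_params(n)
    return p,R.from_euler('xyz',p['attitude'],degrees=True).as_matrix(),np.array(p['position'])
def ray(n,u,v):
    p,M,o=cam(n)
    d=M@np.array([(u-p['cx'])/p['fx'],-(v-p['cy'])/p['fy'],-1.]); return o,d/np.linalg.norm(d)
def onz(n,u,v,z):
    o,d=ray(n,u,v); return o+d*(z-o[2])/d[2]
def proj(n,P):
    p,M,o=cam(n); c=M.T@(np.array(P)-o); return np.array([p['cx']+p['fx']*c[0]/-c[2],p['cy']-p['fy']*c[1]/-c[2]])
def wpose():
    s=state(); return s, R.from_euler('xyz',s['ee_rot'],degrees=True).as_matrix(), s['ee_pos']
def wproj(P,M,t):
    p=camera_params('wrist');H=p['hand_eye']
    c=np.linalg.inv(H)@np.append(M.T@(np.array(P)-t),1); x,y,z=c[0],-c[1],-c[2]
    th=np.arctan2(np.hypot(x,y),z); r=np.hypot(x,y); return p['cx']+p['fx']*th*x/r,p['cy']+p['fy']*th*y/r
def wonz(u,v,z,M,t):
    p=camera_params('wrist');H=p['hand_eye']
    a=(u-p['cx'])/p['fx'];b=(v-p['cy'])/p['fy'];th=np.hypot(a,b)
    d=np.array([np.sin(th)*a/th,-np.sin(th)*b/th,-np.cos(th)])
    o=M@H[:3,3]+t; d=M@H[:3,:3]@d; return o+d*(z-o[2])/d[2]
def crop(img,x,y,w,h,k,name):
    c=cv2.resize(img[y:y+h,x:x+w],None,fx=k,fy=k,interpolation=cv2.INTER_CUBIC); cv2.imwrite(name,c[:,:,::-1])
E
python3 - <<'E'
from h import *
t=cv2.imread('pics/top0.png')[:,:,::-1]; s=cv2.imread('pics/scene0.png')[:,:,::-1]
crop(t,290,110,200,140,4,'pics/t1.png'); crop(t,215,180,80,60,10,'pics/t2.png'); crop(s,150,140,200,150,4,'pics/s1.png')
E
```

```text
(no output)
```

View pics/t1.png

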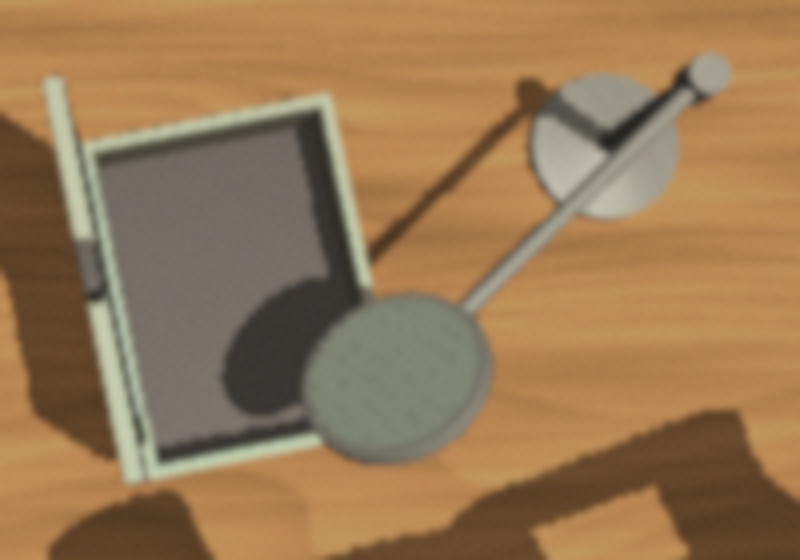

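View pics/t2.png

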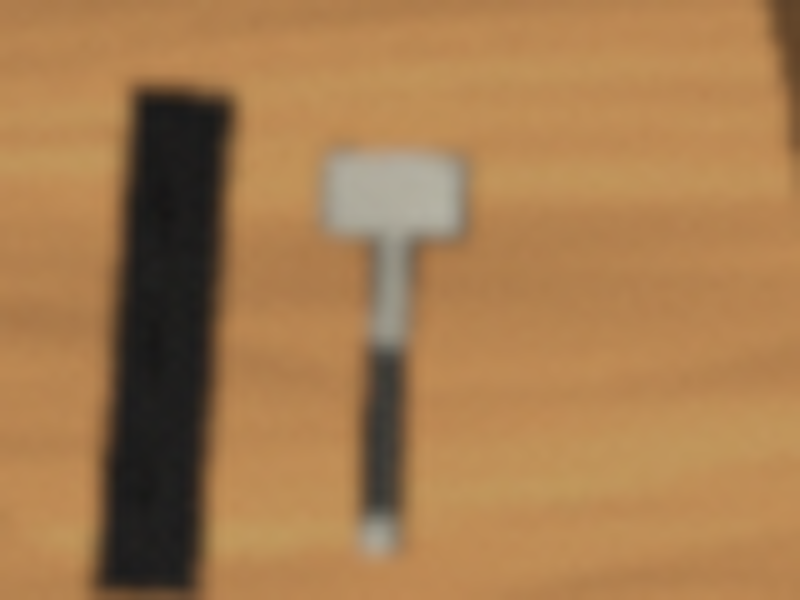

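View pics/s1.png

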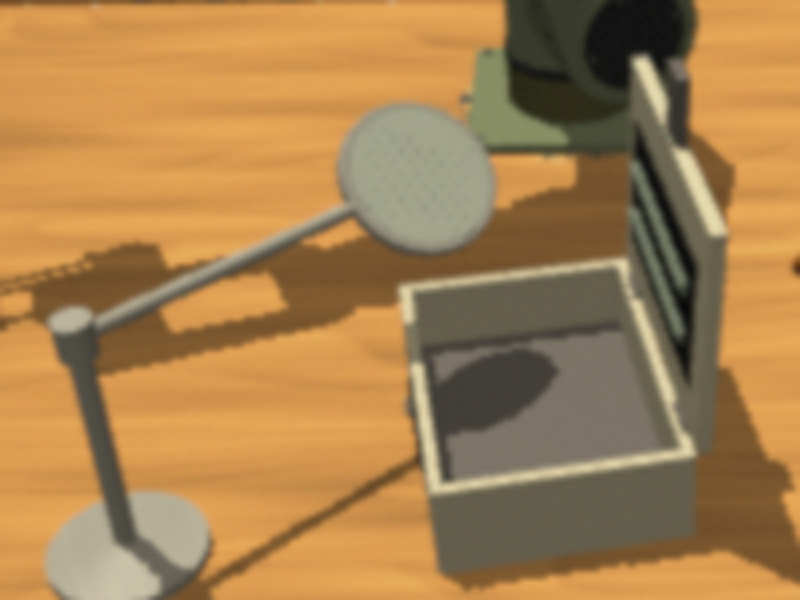

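The crops confirm the T-shaped steel razor: head at crop (395,195), bare neck, dark grip to (380,555). They also give the hub top (709,73) in t1, the mirror (396,378) and the front rim corner (325,93).

```bash
python3 - <<'E'
from h import *
T=lambda x,y,z:onz('top',290+x/4,110+y/4,z)
S=lambda x,y,z:onz('scene',150+x/4,140+y/4,z)
np.set_printoptions(precision=1,suppress=True)
print('hub',T(709,73,204),S(72,320,204))
print('foot',T(605,147,8))
print('mirror',T(397,378,190),S(418,178,190))
print('rim front +x corner',T(328,95,75),S(434,488,75))
print('rim front -x corner',S(402,286,75))
print('rim hinge +x', S(692,452,75),T(88,146,75)); print('hinge -x',T(158,478,75),S(620,262,75))
print('tab top',T(90,268,286),S(678,75,290),'lid top', T(52,78,260),T(135,480,260))
Z=lambda x,y,z:onz('top',215+x/10,180+y/10,z)
print('razor headcenter',Z(396,195,12),'head corners',Z(328,152,12),Z(466,152,12),'end',Z(379,552,8),'neck',Z(394,245,10))
E
```

```text
hub [ 630.1 -304.7  204. ] [ 634.7 -300.8  204. ]
foot [ 628.6 -305.5    8. ]
mirror [ 447.2 -107.3  190. ] [ 452.2 -103.4  190. ]
rim front +x corner [655.3 -88.9  75. ] [654.6 -85.   75. ]
rim front -x corner [ 425.6 -127.    75. ]
rim hinge +x [624.8  87.3  75. ] [622.7  80.6  75. ]
hinge -x [389.8  37.8  75. ] [398.4  43.   75. ]
tab top [505.8  79.  286. ] [486.9  81.8 290. ] lid top [620.4  98.6 260. ] [388.5  56.7 260. ]
razor headcenter [483.2 253.2  12. ] head corners [496.4 273.   12. ] [495.4 232.6  12. ] end [378.9 260.    8. ] neck [468.7 254.3  10. ]
```

```bash
cat >> h.py <<'E'
def goal(P,jaw=None,vert=None):
    """print tool-frame offset/rot from measured pose to TCP target P, tool down, jaw dir yaw deg (mod 180)"""
    s,M,t=wpose(); off=M.T@(np.array(P)-t)
    out=[off.round(1)]
    if jaw is not None:
        best=None
        for k in (0,180):
            a=np.radians(jaw+k); y=np.array([np.cos(a),np.sin(a),0]); x=np.array([0,0,-1.]); G=np.c_[x,y,np.cross(x,y)]
            rv=np.degrees(R.from_matrix(M.T@G).as_rotvec())
            if best is None or np.linalg.norm(rv)<np.linalg.norm(best): best=rv
        out.append(best.round(1))
    print('offset',*out,'|dist',np.linalg.norm(off).round(0),'rows',np.ceil(np.linalg.norm(off)/41.7))
def info():
    s,M,t=wpose()
    print('t',round(s['time_s'],2),'pos',t.round(1),'q',s['qpos'].round(0),'F',s['force'].round(1),'w',round(s['gripper_width'],1))
    print('x',M[:,0].round(3),'y',M[:,1].round(3),'z',M[:,2].round(3),'jawyaw',np.degrees(np.arctan2(M[1,1],M[0,1])).round(1))
E
python3 - <<'E'
from h import *
info(); goal([583,-184,300]); goal([583,-184,165])
E
```

```text
t 0.15 pos [ 247.3 -518.7  213.3] q [-66.  18.  90.  -0.  72.  -1.] F [ 0.5 -1.1 -0.2] w 91.4
x [-0.001  0.001 -1.   ] y [ 0.43  -0.903 -0.001] z [-0.903 -0.43  -0.   ] jawyaw -64.5
offset [ -86.5 -157.8 -447.1] |dist 482.0 rows 12.0
offset [  48.5 -157.7 -447.1] |dist 477.0 rows 12.0
```

```bash
python3 -m handwheel '{"gripper":[1,1,1,1,1],"offset":[[-40,0,0],[-75,-15,-10],[-85,-30,-48],[-85,-43,-86],[-85,-57,-124]],"rot":[[0,0,0],[0,0,0],[0,0,0],[0,0,0],[0,0,0]]}' 20
python3 -m handwheel '{"gripper":[1,1,1,1,1],"offset":[[0,-13,-38],[0,-26,-76],[0,-39,-114],[0,-52,-152],[0,-65,-190]],"rot":[[0,0,0],[0,0,0],[0,0,0],[0,0,0],[0,0,0]]}' 20
python3 - <<'E'
from h import *
info(); goal([583,-184,300]); goal([583,-184,165])
E
```

```text
time_s: 0.57
ee_pos: [335.6, -413.6, 300.1]
ee_rot: [106.9, 89.9, -47.7]
force: [1.1, -0.9, 0.2]
gripper_width: 60.7
time_s: 0.98
ee_pos: [479.3, -272.1, 298.8]
ee_rot: [-24.3, 90.0, -178.8]
force: [0.4, -1.0, -0.4]
gripper_width: 27.4
t 0.98 pos [ 479.3 -272.1  298.8] q [-31.  14.  84.  -0.  82.  34.] F [ 0.4 -1.  -0.4] w 27.4
x [-0. -0. -1.] y [ 0.43  -0.903 -0.   ] z [-0.903 -0.43   0.   ] jawyaw -64.5
offset [  -1.2  -34.9 -131.5] |dist 136.0 rows 4.0
offset [ 133.8  -34.9 -131.6] |dist 191.0 rows 5.0
```

```bash
python3 -m handwheel '{"gripper":[1,1,1,1,1],"offset":[[0,-9,-33],[0,-18,-66],[0,-27,-99],[0,-34,-130],[0,-34,-130]],"rot":[[0,0,0],[0,0,0],[0,0,0],[0,0,0],[0,0,0]]}' 20
python3 - <<'E'
from h import *
info(); goal([583,-184,165])
s,M,t=wpose(); im=grab_frame('wrist'); cv2.imwrite('pics/w1.png',im[:,:,::-1])
im=grab_frame('scene'); crop(im,100,60,300,225,2.6,'pics/s2.png')
E
```

```text
time_s: 1.4
ee_pos: [584.8, -183.2, 297.6]
ee_rot: [-135.7, 89.8, 70.1]
force: [-0.1, -1.3, -0.0]
gripper_width: 0.7
t 1.4 pos [ 584.8 -183.2  297.6] q [-19.  20.  76.   0.  85.  46.] F [-0.1 -1.3 -0. ] w 0.7
x [ 0.001  0.003 -1.   ] y [ 0.435 -0.901 -0.002] z [-0.901 -0.435 -0.002] jawyaw -64.2
offset [132.6   0.2   2.2] |dist 133.0 rows 4.0
```

View pics/s2.png

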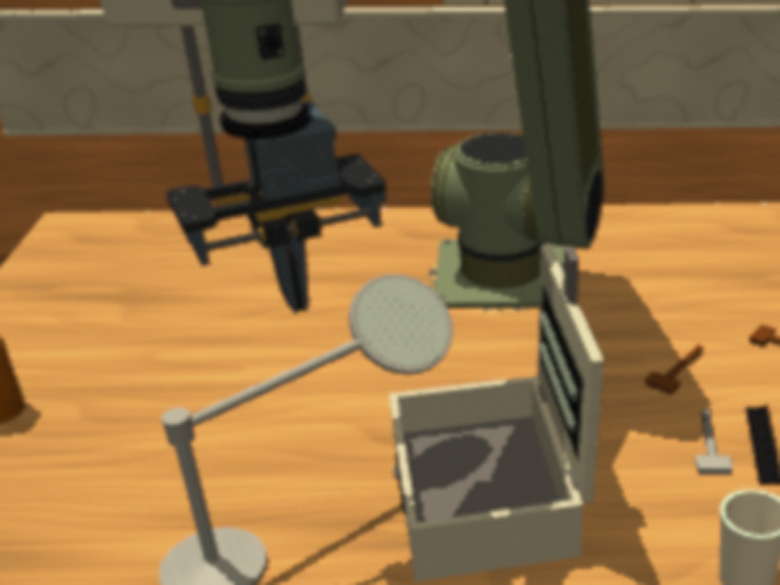

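View pics/w1.png

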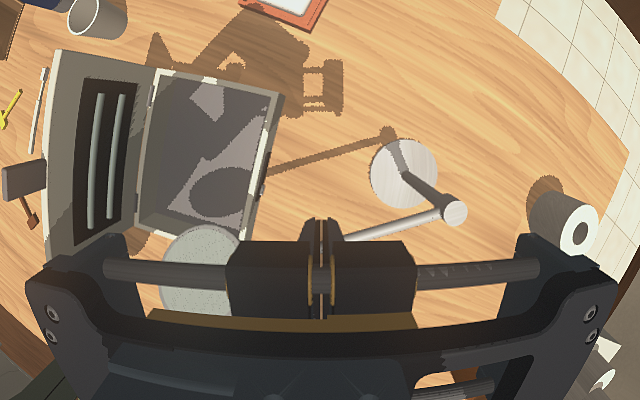

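The scene view shows the gripper tip at crop (298,305), the mirror at (400,325) and the hub at (177,425). The wrist view shows the hub at (455,211) and the razor beyond the lid. I'll check the geometry numerically.

```bash
python3 - <<'E'
from h import *
s,M,t=wpose(); np.set_printoptions(precision=1,suppress=True)
print('tip proj',proj('scene',t),'seen',100+298/2.6,60+305/2.6, wproj(t,M,t))
print('hub wrist',wonz(455,211,204,M,t),'mirror?',wonz(200,270,190,M,t))
print('front corners',wonz(284,95,75,M,t),'tabtop',wonz(70,50,260,M,t))
print('proj hub',wproj([632,-303,204],M,t),'box',[wproj(p,M,t) for p in ([655,-87,75],[624,84,75])])
E
```

```text
tip proj [212.9 175.7] seen 214.6153846153846 177.30769230769232 (np.float64(319.6543843141852), np.float64(244.35683165056412))
hub wrist [ 628.5 -307.1  204. ] mirror? [ 452.  -104.9  190. ]
front corners [ 653.2 -101.2   75. ] tabtop [623.9  70.9 260. ]
proj hub (np.float64(453.6110048427113), np.float64(206.12032351449108)) box [(np.float64(274.52745511154086), np.float64(89.2467595212886)), (np.float64(156.6513987012164), np.float64(66.31374651187244))]
```

```bash
python3 -m handwheel '{"gripper":[1,1,1,1,1],"offset":[[30,0,0],[65,0,0],[100,0,0],[131,0,1],[131,0,1]],"rot":[[0,0,0],[0,0,0],[0,0,0],[0,0,0],[0,0,0]]}' 20
python3 - <<'E'
from h import *
info(); s,M,t=wpose()
p=None
for a in range(110,240,9):
    q=np.array([631+130*np.cos(np.radians(a)),-305+130*np.sin(np.radians(a)),165]); print(a,q.round(0),(M.T@(q-t)).round(0)[1:])
E
```

```text
time_s: 1.92
ee_pos: [574.7, -187.4, 161.5]
ee_rot: [-41.8, 89.2, 163.6]
force: [-1.4, 0.2, -0.1]
gripper_width: 0.7
t 1.92 pos [ 574.7 -187.4  161.5] q [-19.  23.  90.  -0.  68.  45.] F [-1.4  0.2 -0.1] w 0.7
x [-0.014  0.004 -1.   ] y [ 0.429 -0.903 -0.009] z [-0.903 -0.429  0.011] jawyaw -64.6
110 [ 587. -183.  165.] [  1. -13.]
119 [ 568. -191.  165.] [1. 8.]
128 [ 551. -203.  165.] [ 3. 28.]
137 [ 536. -216.  165.] [10. 47.]
146 [ 523. -232.  165.] [18. 66.]
155 [ 513. -250.  165.] [30. 82.]
164 [ 506. -269.  165.] [44. 97.]
173 [ 502. -289.  165.] [ 61. 109.]
182 [ 501. -310.  165.] [ 79. 119.]
191 [ 503. -330.  165.] [ 98. 125.]
200 [ 509. -349.  165.] [118. 129.]
209 [ 517. -368.  165.] [139. 129.]
218 [ 529. -385.  165.] [159. 126.]
227 [ 542. -400.  165.] [178. 120.]
236 [ 558. -413.  165.] [197. 111.]
```

```bash
python3 -m handwheel '{"gripper":[1,1,1,1,1],"offset":[[0,0,12],[0,0,24],[1,2,39],[1,9,58],[1,17,77]],"rot":[[0,0,0],[0,0,0],[0,0,0],[0,0,0],[0,0,0]]}' 20
python3 - <<'E'
from h import *
info()
E
python3 -m handwheel '{"gripper":[1,1,1,1,1],"offset":[[0,12,16],[0,26,31],[0,43,43],[0,61,53],[0,80,59]],"rot":[[0,0,0],[0,0,0],[0,0,0],[0,0,0],[0,0,0]]}' 20
python3 - <<'E'
from h import *
info()
im=grab_frame('top'); cv2.imwrite('pics/t3.png',im[:,:,::-1])
E
```

```text
time_s: 2.33
ee_pos: [517.5, -237.4, 169.7]
ee_rot: [127.9, 89.7, -26.6]
force: [0.8, 1.2, 0.1]
gripper_width: 0.2
t 2.33 pos [ 517.5 -237.4  169.7] q [-26.  19.  95.  -0.  66.  39.] F [0.8 1.2 0.1] w 0.2
x [ 0.004 -0.002 -1.   ] y [ 0.431 -0.903  0.004] z [-0.903 -0.431 -0.003] jawyaw -64.5
time_s: 2.75
ee_pos: [497.3, -335.4, 169.8]
ee_rot: [114.8, 89.9, -39.8]
force: [1.1, 1.7, 0.3]
gripper_width: 0.7
t 2.75 pos [ 497.3 -335.4  169.8] q [-35.  22.  90.  -0.  67.  30.] F [1.1 1.7 0.3] w 0.7
x [ 0.002 -0.002 -1.   ] y [ 0.429 -0.903  0.002] z [-0.903 -0.429 -0.001] jawyaw -64.6
```

View pics/t3.png

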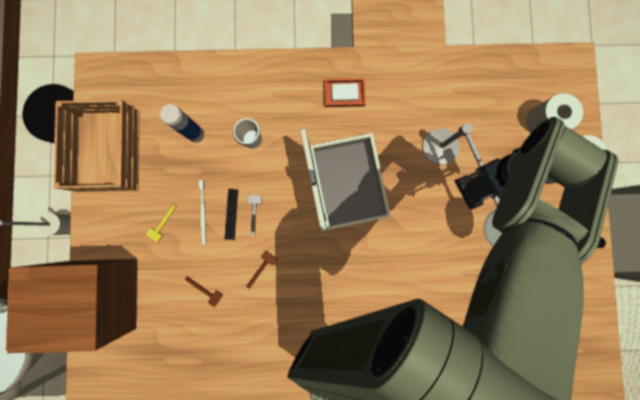

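The top view shows the rod swung from (466,130) toward (492,230). I'm still pushing, and the box is unobstructed.

```bash
python3 -m handwheel '{"gripper":[1,1,1,1,1],"offset":[[0,20,4],[0,40,5],[0,58,4],[0,74,0],[0,88,-6]],"rot":[[0,0,0],[0,0,0],[0,0,0],[0,0,0],[0,0,0]]}' 20
python3 -m handwheel '{"gripper":[1,1,1,1,1],"offset":[[0,8,-5],[0,12,-8],[0,12,-8],[0,5,-2],[0,-10,18]],"rot":[[0,0,0],[0,0,0],[0,0,0],[0,0,0],[0,0,0]]}' 20
python3 - <<'E'
from h import *
info()
E
```

```text
time_s: 3.22
ee_pos: [540.9, -411.9, 169.2]
ee_rot: [71.1, 90.0, -83.5]
force: [-0.8, 2.0, 1.5]
gripper_width: 0.7
time_s: 3.63
ee_pos: [523.1, -409.3, 167.5]
ee_rot: [124.9, 89.8, -29.5]
force: [-0.2, 0.1, 0.4]
gripper_width: 0.5
t 3.63 pos [ 523.1 -409.3  167.5] q [-39.  28.  81.   0.  71.  25.] F [-0.2  0.1  0.4] w 0.5
x [ 0.002 -0.001 -1.   ] y [ 0.432 -0.902  0.002] z [-0.902 -0.432 -0.002] jawyaw -64.4
```

```bash
python3 -m handwheel '{"gripper":[0.4,0.4,0.4,0.4,0.4],"offset":[[-35,0,0],[-75,0,0],[-115,0,0],[-160,0,0],[-160,-36,0]],"rot":[[0,0,0],[0,0,0],[0,0,0],[0,0,0],[-7,0,0]]}' 20
python3 - <<'E'
from h import *
info(); goal([446.6,255.5,320],86)
E
```

```text
time_s: 4.05
ee_pos: [510.6, -383.1, 337.6]
ee_rot: [105.1, 88.6, -42.5]
force: [0.5, 0.8, 2.3]
gripper_width: 31.3
t 4.05 pos [ 510.6 -383.1  337.6] q [-38.  21.  68.  -0.  89.  20.] F [0.5 0.8 2.3] w 31.3
x [ 0.018 -0.016 -1.   ] y [ 0.536 -0.844  0.023] z [-0.844 -0.536 -0.006] jawyaw -57.6
offset [   6.  -573.7 -288.3] [36.4 -0.8 -1.2] |dist 642.0 rows 16.0
```

```bash
python3 -m handwheel '{"gripper":[0.4,0.4,0.4,0.4,0.4],"offset":[[5,-36,-18],[5,-72,-36],[5,-108,-54],[5,-144,-72],[5,-180,-90]],"rot":[[-7,0,0],[-14,0,0],[-21,0,0],[-28,0,0],[-35,0,0]]}' 20
python3 - <<'E'
from h import *
info(); goal([446.6,255.5,320],86)
E
```

```text
time_s: 4.47
ee_pos: [483.7, -174.7, 322.8]
ee_rot: [79.0, 89.9, -33.2]
force: [1.1, 0.1, -0.0]
gripper_width: 54.4
t 4.47 pos [ 483.7 -174.7  322.8] q [-21.  10.  86.  -0.  84.   1.] F [ 1.1  0.1 -0. ] w 54.4
x [ 0.001 -0.001 -1.   ] y [ 0.926 -0.378  0.001] z [-0.378 -0.926  0.   ] jawyaw -22.2
offset [   2.5 -196.9 -384.3] [71.8 -0.  -0.1] |dist 432.0 rows 11.0
```

```bash
python3 -m handwheel '{"gripper":[0.4,0.4,0.4,0.4,0.4],"offset":[[0,-18,-35],[0,-36,-70],[0,-54,-105],[0,-72,-140],[0,-90,-175]],"rot":[[-7,0,0],[-14,0,0],[-21,0,0],[-28,0,0],[-35,0,0]]}' 20
python3 - <<'E'
from h import *
info(); goal([446.6,255.5,320],86)
E
```

```text
time_s: 4.88
ee_pos: [467.6, 21.0, 322.9]
ee_rot: [63.4, 89.9, -13.8]
force: [0.9, -0.5, 0.6]
gripper_width: 54.7
t 4.88 pos [467.6  21.  322.9] q [  1.   5.  91.  -0.  84. -12.] F [ 0.9 -0.5  0.6] w 54.7
x [ 0.001 -0.    -1.   ] y [0.975 0.222 0.001] z [ 0.222 -0.975  0.001] jawyaw 12.8
offset [   2.8   31.5 -233.3] [-73.2   0.1  -0. ] |dist 235.0 rows 6.0
```

```bash
python3 -m handwheel '{"gripper":[0.4,0.4,0.4,0.4,0.4],"offset":[[0,5,-35],[0,10,-70],[0,15,-105],[0,20,-140],[0,25,-175]],"rot":[[-7,0,0],[-14,0,0],[-21,0,0],[-28,0,0],[-35,0,0]]}' 20
python3 - <<'E'
from h import *
info(); goal([446.6,255.5,320],86)
E
```

```text
time_s: 5.3
ee_pos: [454.5, 196.7, 322.9]
ee_rot: [41.5, 89.9, -0.6]
force: [0.6, 0.1, 0.8]
gripper_width: 54.8
t 5.3 pos [454.5 196.7 322.9] q [ 22.   8.  88.  -0.  84. -26.] F [0.6 0.1 0.8] w 54.8
x [ 0.001 -0.    -1.   ] y [0.671 0.741 0.001] z [ 0.741 -0.671  0.001] jawyaw 47.8
offset [  2.9  38.3 -45.3] [-38.2   0.1  -0. ] |dist 59.0 rows 2.0
```

```bash
python3 -m handwheel '{"gripper":[0.5,0.5,0.5,0.5,0.5],"offset":[[0,19,-22],[0,38,-45],[40,38,-45],[80,38,-45],[120,38,-45]],"rot":[[-7,0,0],[-14,0,0],[-21,0,0],[-28,0,0],[-35,0,0]]}' 20
python3 -m handwheel '{"gripper":[0.5,0.5],"offset":[[30,0,0],[30,0,0]],"rot":[[-3,0,0],[-3,0,0]]}' 20
python3 - <<'E'
from h import *
im=grab_frame('wrist');s,M,t=wpose();info(); goal([446.6,255.5,320],86)
cv2.imwrite('pics/w2.png',im[:,:,::-1])
im=grab_frame('top'); cv2.imwrite('pics/t4.png',im[:,:,::-1])
np.save('w2.npy',np.c_[M,t])
E
```

```text
time_s: 5.72
ee_pos: [447.8, 254.3, 202.0]
ee_rot: [26.4, 89.8, 19.3]
force: [1.2, -0.8, -0.5]
gripper_width: 45.2
time_s: 5.88
ee_pos: [443.8, 251.5, 166.9]
ee_rot: [-145.5, 89.3, -150.0]
force: [-0.6, -0.3, -0.1]
gripper_width: 45.5
t 5.93 pos [446.1 252.7 170.3] q [ 28.  15. 101.  -0.  64. -57.] F [ 0.  -0.4  0. ] w 45.6
x [-0.005 -0.003 -1.   ] y [ 0.08   0.997 -0.004] z [ 0.997 -0.08  -0.005] jawyaw 85.4
offset [-149.7    2.3   -0.5] [-0.6 -0.3  0.2] |dist 150.0 rows 4.0
```

View pics/w2.png

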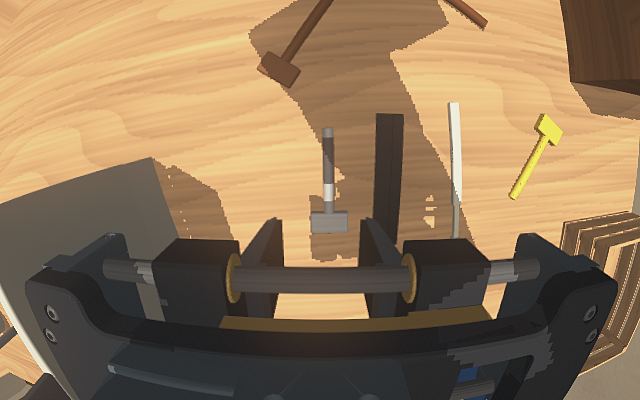

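View pics/t4.png

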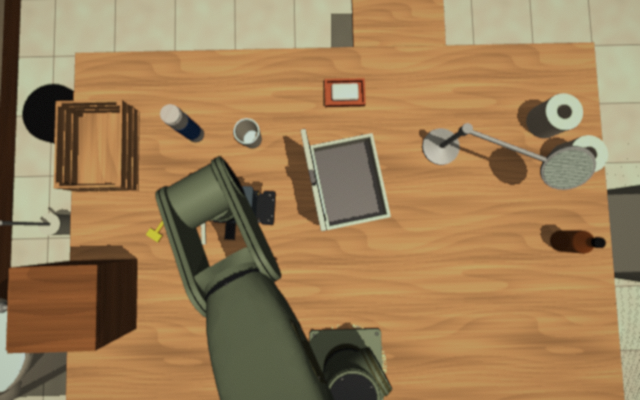

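The top view shows the mirror now at (568,165), far from the box. The wrist view shows the steel razor with its head at (330,221) and tail at (328,130), and the comb to its right from x=375.

```bash
python3 - <<'E'
from h import *
np.set_printoptions(precision=1,suppress=True)
W=np.load('w2.npy');M,t=W[:,:3],W[:,3]
img=cv2.imread('pics/w2.png'); cv2.imwrite('pics/w2c.png',cv2.resize(img[110:250,250:430],None,fx=4.4,fy=4.2,interpolation=cv2.INTER_CUBIC))
print('tail',wonz(328,129,8,M,t),'neck',wonz(329,210,8,M,t),'headL/R',wonz(312,212,12,M,t),wonz(347,212,12,M,t),'comb edge',wonz(377,115,4,M,t),wonz(375,230,4,M,t))
mm=onz('top',568,165,190); print('mirror',mm,'angle',np.degrees(np.arctan2(mm[1]+305,mm[0]-631))%360)
im=cv2.imread('pics/t4.png')[:,:,::-1]; crop(im,290,120,110,120,5,'pics/t4c.png')
E
```

```text
tail [385.1 264.1   8. ] neck [475.2 258.5   8. ] headL/R [474.9 239.5  12. ] [477.9 278.4  12. ] comb edge [373.3 318.5   4. ] [505.4 310.8   4. ]
mirror [ 535.  -557.6  190. ] angle 249.19473712558818
```

View pics/w2c.png

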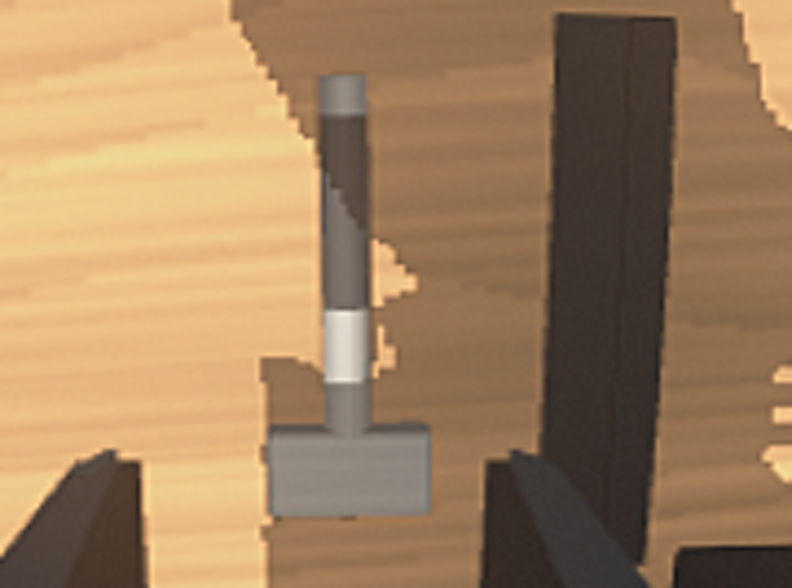

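View pics/t4c.png

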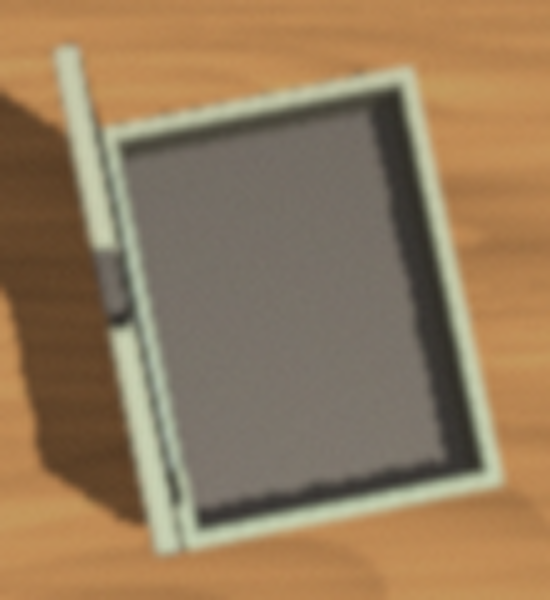

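```bash
python3 -m handwheel '{"gripper":[0.5,0.5,0.5,0.5],"offset":[[35,4,0],[70,4,0],[70,4,0],[70,4,0]],"rot":[[0,0,0],[0,0,0],[0,0,0],[0,0,0]]}' 20
python3 - <<'E'
from h import *
np.set_printoptions(precision=1,suppress=True)
s,M,t=wpose();im=grab_frame('wrist');info(); 
cv2.imwrite('pics/w3.png',im[:,:,::-1]);np.save('w3.npy',np.c_[M,t])
for p in ((412,68),(503,482),(105,130),(185,548)): print(onz('top',290+p[0]/5,120+p[1]/5,75))
E
```

```text
time_s: 6.32
ee_pos: [449.5, 258.3, 103.6]
ee_rot: [21.8, 89.9, 17.2]
force: [0.4, 0.5, 0.8]
gripper_width: 45.4
t 6.37 pos [450.6 258.9 104.7] q [ 29.  19. 106.  -0.  55. -57.] F [-0.8 -0.5  0.7] w 45.7
x [ 0.  0. -1.] y [0.1 1.  0. ] z [ 1.  -0.1  0. ] jawyaw 85.4
[655.7 -90.1  75. ]
[ 421.7 -132.2   75. ]
[624.2  83.3  75. ]
[389.7  44.6  75. ]
```

View pics/w3.png

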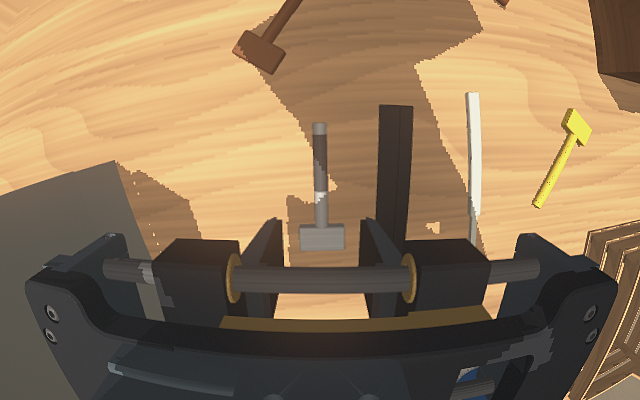

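```bash
python3 - <<'E'
from h import *
np.set_printoptions(precision=1,suppress=True)
W=np.load('w3.npy');M,t=W[:,:3],W[:,3]
a=wonz(319.5,124,8,M,t);b=wonz(321,222,8,M,t)
print('tail',a,'neck',b,'headL/R',wonz(300,226,12,M,t),wonz(344,226,12,M,t),'comb',wonz(378,180,6,M,t))
u=(b-a)/np.linalg.norm(b-a); yaw=np.degrees(np.arctan2(u[1],u[0])); P=a+u*68; print(yaw,P)
goal([P[0],P[1],3],yaw+90)
E
```

```text
tail [381.6 262.    8. ] neck [469.5 256.4   8. ] headL/R [470.4 237.3  12. ] [473.5 277.   12. ] comb [434.7 310.3   6. ]
-3.654152491916671 [449.5 257.7   8. ]
offset [101.7  -1.5  -1.4] [-0.9  0.2 -0.1] |dist 102.0 rows 3.0
```

```bash
python3 -m handwheel '{"gripper":[0.5,0.5,0.5,0.5,0.5],"offset":[[35,-1.5,-1],[70,-1.5,-1],[88,-1.5,-1],[96,-1.5,-1],[101,-1.5,-1]],"rot":[[-1,0,0],[-1,0,0],[-1,0,0],[-1,0,0],[-1,0,0]]}' 20
python3 -m handwheel '{"gripper":[0.5,0.5,1,1,1],"offset":[[0,0,0],[0,0,0],[0,0,0],[0,0,0],[0,0,0]],"rot":[[0,0,0],[0,0,0],[0,0,0],[0,0,0],[0,0,0]]}' 20
python3 -m handwheel '{"gripper":[1,1,1],"offset":[[0,0,0],[0,0,0],[0,0,0]],"rot":[[0,0,0],[0,0,0],[0,0,0]]}' 20
```

```text
time_s: 6.78
ee_pos: [449.5, 257.6, 2.3]
ee_rot: [29.9, 89.8, 26.4]
force: [0.2, -0.2, -0.2]
gripper_width: 45.5
time_s: 7.2
ee_pos: [448.4, 257.1, 1.8]
ee_rot: [29.0, 89.9, 25.5]
force: [0.5, 0.4, 1.1]
gripper_width: 28.7
time_s: 7.45
ee_pos: [447.9, 256.8, 1.1]
ee_rot: [26.5, 90.0, 22.9]
force: [-0.1, -0.2, 1.5]
gripper_width: 11.5
```

```bash
python3 -m handwheel '{"gripper":[1,1,1,1,1],"offset":[[-10,0,0],[-35,0,0],[-75,0,0],[-115,0,0],[-155,0,0]],"rot":[[0,0,0],[0,0,0],[0,0,0],[0,0,0],[0,0,0]]}' 30
python3 -m handwheel '{"gripper":[1,1,1,1,1],"offset":[[-40,0,0],[-80,0,0],[-120,0,0],[-160,0,0],[-190,0,0]],"rot":[[0,0,0],[0,0,0],[0,0,0],[0,0,0],[0,0,0]]}' 30
python3 - <<'E'
from h import *
info(); goal([534,-42,345],100.2)
im=grab_frame('wrist'); cv2.imwrite('pics/w4.png',im[:,:,::-1])
E
```

```text
time_s: 7.87
ee_pos: [447.2, 256.4, 158.0]
ee_rot: [-139.1, 90.0, -142.6]
force: [0.9, 1.1, -0.6]
gripper_width: 10.9
time_s: 8.28
ee_pos: [447.6, 256.7, 350.4]
ee_rot: [30.2, 89.7, 26.7]
force: [1.4, 1.0, -0.0]
gripper_width: 11.0
t 8.28 pos [447.6 256.7 350.4] q [ 29.  10.  82.  -0.  88. -58.] F [ 1.4  1.  -0. ] w 11.0
x [ 0.004  0.002 -1.   ] y [0.061 0.998 0.002] z [ 0.998 -0.061  0.004] jawyaw 86.5
offset [   5.1 -292.8  104.5] [-13.7   0.2  -0.1] |dist 311.0 rows 8.0
```

View pics/w4.png

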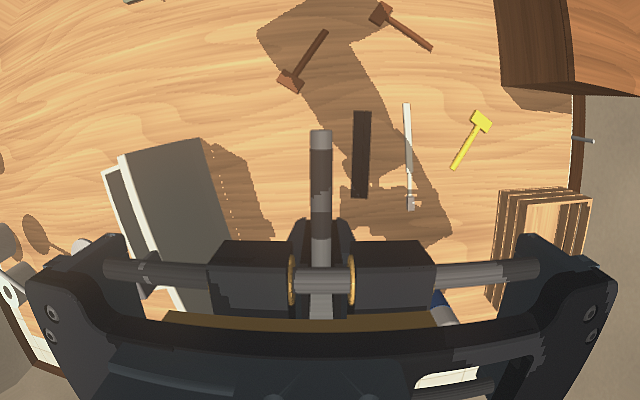

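The razor is held level between the pads, with its tail at (321,140). Carrying it over the lid at 350 mm.

```bash
python3 -m handwheel '{"gripper":[1,1,1,1,1],"offset":[[0,-20,7],[0,-50,18],[0,-82,29],[0,-114,41],[0,-146,52]],"rot":[[-2,0,0],[-4,0,0],[-6,0,0],[-8,0,0],[-10,0,0]]}' 30
python3 - <<'E'
from h import *
info(); goal([534,-42,345],100.2)
E
```

```text
time_s: 8.75
ee_pos: [490.4, 106.4, 346.1]
ee_rot: [-112.4, 90.0, -105.8]
force: [0.5, 0.9, -1.1]
gripper_width: 11.4
t 8.75 pos [490.4 106.4 346.1] q [ 11.   8.  84.  -0.  87. -86.] F [ 0.5  0.9 -1.1] w 11.4
x [-0. -0. -1.] y [-0.115  0.993 -0.   ] z [ 0.993  0.115 -0.   ] jawyaw 96.6
offset [   1.1 -152.4   26.2] [-3.6 -0.   0. ] |dist 155.0 rows 4.0
```

```bash
python3 -m handwheel '{"gripper":[1,1,1,1,1],"offset":[[0,-35,6],[0,-70,12],[0,-105,18],[0,-135,23],[0,-152,26]],"rot":[[-1,0,0],[-2,0,0],[-3,0,0],[-3.5,0,0],[-3.5,0,0]]}' 30
python3 -m handwheel '{"gripper":[1,1,1,1,1],"offset":[[25,0,0],[60,0,0],[95,0,0],[130,0,0],[165,0,0]],"rot":[[0,0,0],[0,0,0],[0,0,0],[0,0,0],[0,0,0]]}' 30
python3 -m handwheel '{"gripper":[1,1,1,1,1],"offset":[[30,0,0],[55,0,0],[70,0,0],[70,0,0],[70,0,0]],"rot":[[0,0,0],[0,0,0],[0,0,0],[0,0,0],[0,0,0]]}' 30
python3 - <<'E'
from h import *
info(); goal([534,-42,24],100.2)
im=grab_frame('top'); crop(im,250,80,200,150,4,'pics/t5.png')
im=grab_frame('scene'); crop(im,180,60,200,220,2.7,'pics/s5.png')
E
```

```text
time_s: 9.17
ee_pos: [533.7, -43.4, 345.8]
ee_rot: [-118.5, 89.9, -108.6]
force: [-0.0, 0.1, 0.2]
gripper_width: 11.4
time_s: 9.58
ee_pos: [533.1, -40.3, 179.8]
ee_rot: [-36.1, 90.0, -26.1]
force: [-0.4, 0.0, -0.6]
gripper_width: 11.1
time_s: 10.0
ee_pos: [533.3, -40.2, 110.8]
ee_rot: [167.7, 89.9, 177.7]
force: [1.1, -0.4, -0.3]
gripper_width: 11.3
t 10.0 pos [533.3 -40.2 110.8] q [  -6.   20.  104.   -0.   57. -106.] F [ 1.1 -0.4 -0.3] w 11.3
x [-0.002  0.    -1.   ] y [-0.173  0.985  0.   ] z [ 0.985  0.173 -0.002] jawyaw 100.0
offset [86.8 -1.9  0.5] [-0.2 -0.1 -0. ] |dist 87.0 rows 3.0
```

View pics/s5.png

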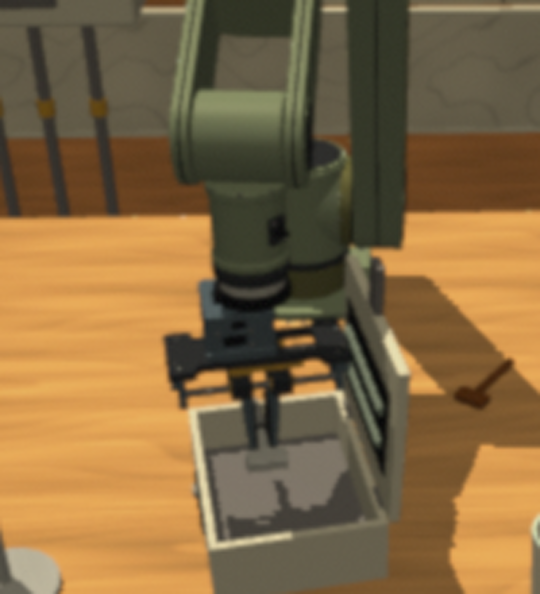

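View pics/t5.png

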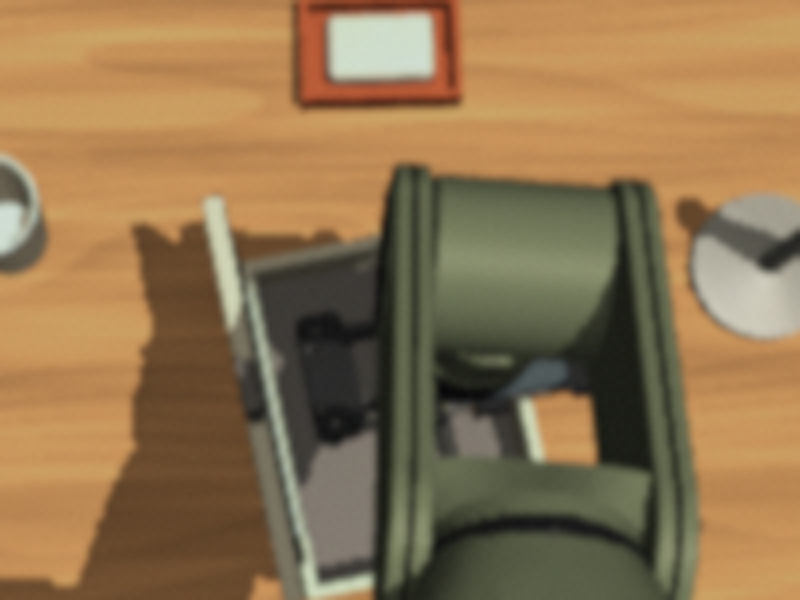

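The gripper is centred over the tray with the razor head at scene crop (267,460), and its body clears the lid. Lowering it now.

```bash
python3 -m handwheel '{"gripper":[1,1,1,1,1],"offset":[[30,0,0],[60,0,0],[76,0,0],[84,0,0],[87,0,0]],"rot":[[0,0,0],[0,0,0],[0,0,0],[0,0,0],[0,0,0]]}' 30
python3 -m handwheel '{"gripper":[1,1],"offset":[[0,0,0],[0,0,0]],"rot":[[0,0,0],[0,0,0]]}' 30
```

```text
time_s: 10.52
ee_pos: [534.1, -40.3, 24.0]
ee_rot: [-39.7, 90.0, -29.7]
force: [-0.2, -0.4, 0.2]
gripper_width: 11.0
time_s: 10.68
ee_pos: [535.1, -40.4, 25.4]
ee_rot: [-17.4, 89.8, -7.4]
force: [-0.2, 0.4, -0.5]
gripper_width: 11.1
```

```bash
python3 -m handwheel '{"gripper":[1,1,1],"offset":[[1,0,0],[2,0,0],[2,0,0]],"rot":[[0,0,0],[0,0,0],[0,0,0]]}' 30
python3 -m handwheel '{"gripper":[0.7,0.7,0.7],"offset":[[0,0,0],[0,0,0],[0,0,0]],"rot":[[0,0,0],[0,0,0],[0,0,0]]}' 30
```

```text
time_s: 10.93
ee_pos: [534.1, -40.3, 22.5]
ee_rot: [-18.3, 89.9, -8.3]
force: [-0.4, -0.4, -0.8]
gripper_width: 11.4
time_s: 11.18
ee_pos: [533.9, -40.3, 22.1]
ee_rot: [-25.6, 90.0, -15.6]
force: [-0.4, -0.6, 0.3]
gripper_width: 26.6
```

```bash
python3 -m handwheel '{"gripper":[0.7,0.7,0.7,0.7,0.7],"offset":[[-20,0,0],[-55,0,0],[-95,0,0],[-135,0,0],[-175,0,0]],"rot":[[0,0,0],[0,0,0],[0,0,0],[0,0,0],[0,0,0]]}' 30
python3 -m handwheel '{"gripper":[0.4,0.4,0.4,0.4,0.4],"offset":[[-35,0,0],[-70,0,0],[-105,0,0],[-140,0,0],[-160,0,0]],"rot":[[7,0,0],[14,0,0],[21,0,0],[28,0,0],[35,0,0]]}' 30
python3 -m handwheel '{"gripper":[0.4,0.4,0.4,0.4,0.4],"offset":[[0,0,0],[0,0,0],[0,0,0],[0,0,0],[0,0,0]],"rot":[[7,0,0],[14,0,0],[21,0,0],[28,0,0],[35,0,0]]}' 30
python3 - <<'E'
from h import *
info(); 
s,M,t=wpose();im=grab_frame('wrist'); cv2.imwrite('pics/w5.png',im[:,:,::-1]);np.save('w5.npy',np.c_[M,t])
im=grab_frame('scene'); crop(im,180,60,200,220,2.7,'pics/s6.png')
im=grab_frame('top'); crop(im,250,80,200,150,4,'pics/t6.png')
E
```

```text
time_s: 11.6
ee_pos: [533.3, -40.2, 198.8]
ee_rot: [-176.1, 90.0, -166.2]
force: [1.8, -0.2, 0.5]
gripper_width: 26.9
time_s: 12.02
ee_pos: [534.4, -40.3, 361.4]
ee_rot: [18.5, 89.6, -6.9]
force: [0.1, 0.7, -0.1]
gripper_width: 54.3
time_s: 12.43
ee_pos: [533.6, -40.2, 356.9]
ee_rot: [-86.2, 90.0, -146.6]
force: [0.0, 1.2, 0.6]
gripper_width: 54.4
t 12.43 pos [533.6 -40.2 356.9] q [ -6.  12.  79.  -0.  90. -35.] F [0.  1.2 0.6] w 54.4
x [-0. -0. -1.] y [ 0.869  0.495 -0.   ] z [ 0.495 -0.869  0.   ] jawyaw 29.6
```

View pics/w5.png

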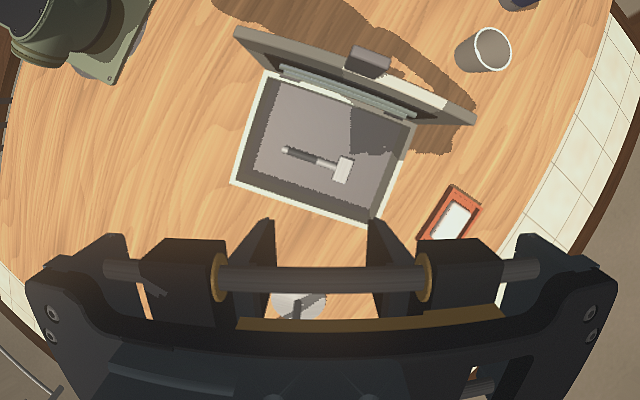

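View pics/s6.png

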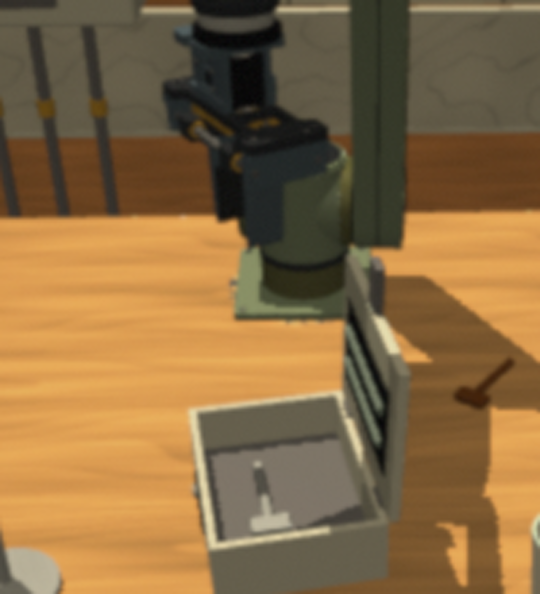

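View pics/t6.png

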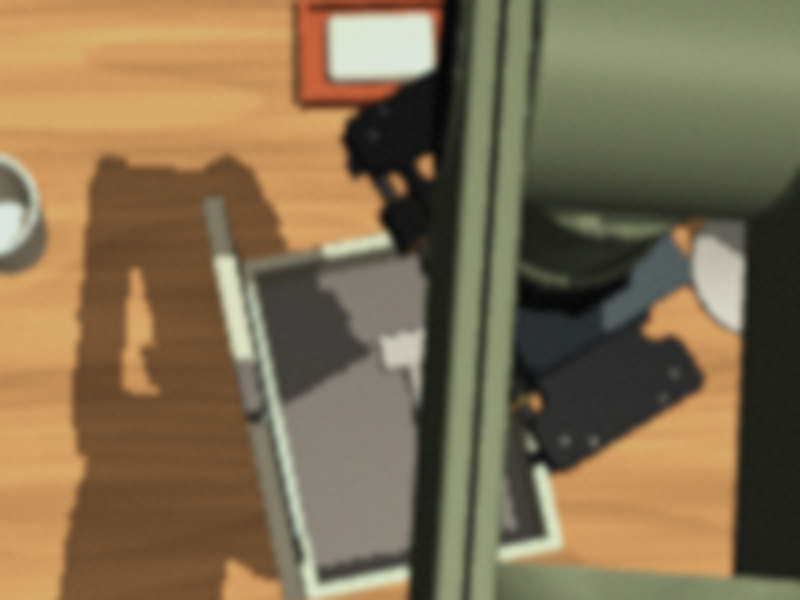

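The razor lies in the tray (wrist (318,160), scene crop (268,500)), and the lid tab is at wrist (367,62). Measuring the tab.

```bash
python3 - <<'E'
from h import *
np.set_printoptions(precision=1,suppress=True)
W=np.load('w5.npy');M,t=W[:,:3],W[:,3]
H=np.array([507,64.5,75.]);xb=np.array([-.177,.984,0])
z=np.array([0,0,1.]); yb=np.cross(z,xb)
im=cv2.imread('pics/w5.png'); c=cv2.resize(im[10:170,220:500],None,fx=2.8,fy=2.8,interpolation=cv2.INTER_CUBIC)
def lp(r,th,h,w): return H+r*(-np.cos(th)*xb+np.sin(th)*z)+h*(np.sin(th)*xb+np.cos(th)*z)+w*yb
for th,col in ((1.6,(0,0,255)),(1.65,(0,255,0)),(1.7,(255,0,0))):
    for r,h,w in ((232,1,15),(232,1,-15),(232,11,15),(232,11,-15),(180,0,120),(180,0,-120)):
        u,v=wproj(lp(r,th,h,w),M,t); cv2.circle(c,(int((u-220)*2.8),int((v-10)*2.8)),3,col,-1)
    print(th,lp(213,th,6,0))
cv2.imwrite('pics/w5c.png',c)
i=cv2.imread('pics/t4.png');c=cv2.resize(i[120:240,280:400],None,fx=5,fy=5,interpolation=cv2.INTER_CUBIC)
for th,col in ((1.6,(0,0,255)),(1.65,(0,255,0)),(1.7,(255,0,0))):
    for r,h,w in ((232,1,15),(232,1,-15),(232,11,15),(232,11,-15),(180,0,120),(180,0,-120)):
        u,v=proj('top',lp(r,th,h,w)); cv2.circle(c,(int((u-280)*5),int((v-120)*5)),3,col,-1)
cv2.imwrite('pics/t4d.png',c)
E
```

```text
1.6 [504.8  76.5 287.7]
1.65 [503.   87.  286.9]
1.7 [501.1  97.4 285.5]
```

View pics/w5c.png

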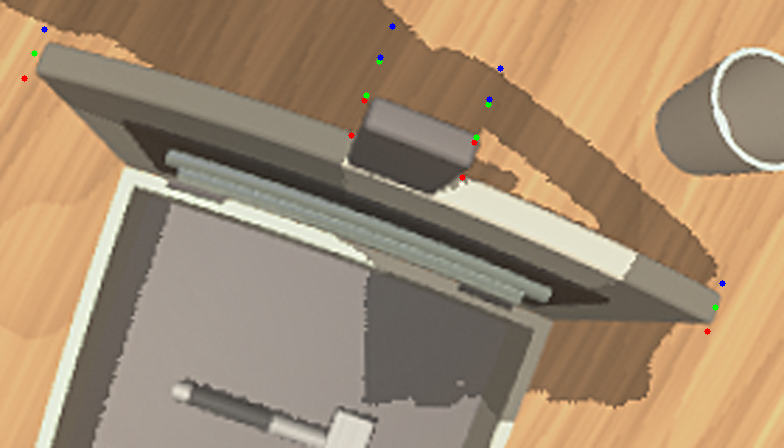

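View pics/t4d.png

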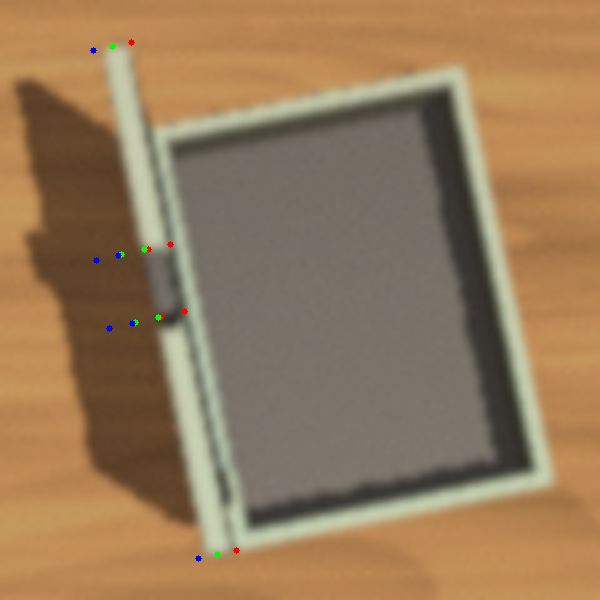

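Overlay: the lid angle is about 1.605 rad (the red dots fit in both views), so the tab's grip point is about (506.5, 78, 287.5).

```bash
python3 - <<'E'
from h import *
info(); goal([506.5,78,345],10.2)
E
```

```text
t 12.58 pos [533.6 -40.2 356.9] q [ -6.  12.  79.  -0.  90. -36.] F [0.5 0.1 1. ] w 55.0
x [-0. -0. -1.] y [ 0.865  0.502 -0.   ] z [ 0.502 -0.865  0.   ] jawyaw 30.2
offset [  11.9   35.9 -115.8] [20.  0.  0.] |dist 122.0 rows 3.0
```

```bash
python3 -m handwheel '{"gripper":[0.4,0.4,0.4,0.4,0.4],"offset":[[0,10,-33],[0,20,-66],[0,30,-98],[5,36,-116],[12,36,-116]],"rot":[[7,0,0],[14,0,0],[20,0,0],[20,0,0],[20,0,0]]}' 15
python3 -m handwheel '{"gripper":[0.4,0.4],"offset":[[0,0,0],[0,0,0]],"rot":[[0,0,0],[0,0,0]]}' 15
python3 - <<'E'
from h import *
info(); goal([506.5,78,268.5],10.2)
s,M,t=wpose();im=grab_frame('wrist'); cv2.imwrite('pics/w6.png',im[:,:,::-1])
E
```

```text
time_s: 13.0
ee_pos: [506.4, 81.4, 345.5]
ee_rot: [132.0, 89.9, 52.4]
force: [0.8, 0.0, -0.1]
gripper_width: 54.8
time_s: 13.17
ee_pos: [506.9, 77.6, 344.5]
ee_rot: [-53.7, 89.9, -133.6]
force: [-0.8, -0.5, 0.5]
gripper_width: 54.6
t 13.17 pos [506.9  77.6 344.5] q [ 7.  9. 83. -0. 87. -3.] F [-0.8 -0.5  0.5] w 54.6
x [-0.001 -0.001 -1.   ] y [ 0.985  0.175 -0.001] z [ 0.175 -0.985  0.001] jawyaw 10.1
offset [76.  -0.2 -0.5] [-0.1  0.   0.1] |dist 76.0 rows 2.0
```

View pics/w6.png

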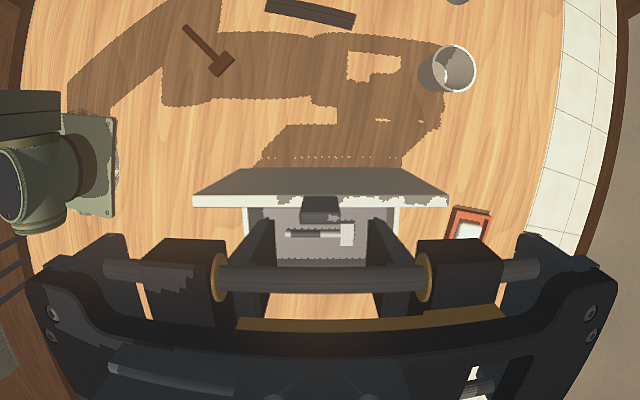

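The tab is centred between the fingers at wrist (320,209). Checking its depth before descending.

```bash
python3 - <<'E'
from h import *
s,M,t=wpose()
H=np.array([507,64.5,75.]);xb=np.array([-.177,.984,0]);z=np.array([0,0,1.]); yb=np.cross(z,xb)
def lp(r,th,h,w): return H+r*(-np.cos(th)*xb+np.sin(th)*z)+h*(np.sin(th)*xb+np.cos(th)*z)+w*yb
im=cv2.imread('pics/w6.png');c=cv2.resize(im[160:260,240:400],None,fx=5,fy=5,interpolation=cv2.INTER_CUBIC)
for th,col in ((1.6,(0,0,255)),(1.65,(0,255,0))):
    for r,h,w in ((232,1,15),(232,1,-15),(232,11,15),(232,11,-15)):
        u,v=wproj(lp(r,th,h,w),M,t); cv2.circle(c,(int((u-240)*5),int((v-160)*5)),4,col,-1)
cv2.imwrite('pics/w6c.png',c)
E
```

```text
(no output)
```

View pics/w6c.png

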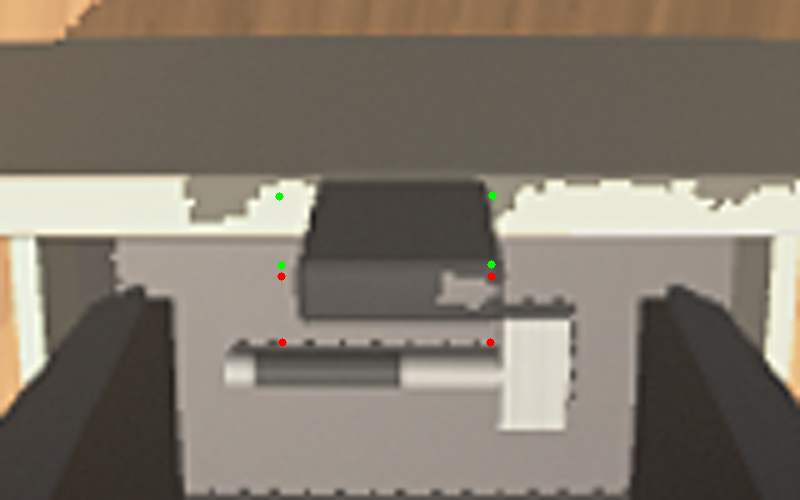

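```bash
python3 -m handwheel '{"gripper":[0.4,0.4,0.4,0.4,0.4],"offset":[[20,0,-3],[45,0,-3],[65,0,-3],[76,0,-3],[76,0,-3]],"rot":[[0,0,0],[0,0,0],[0,0,0],[0,0,0],[0,0,0]]}' 15
python3 -m handwheel '{"gripper":[0.75,0.75,0.75,0.75],"offset":[[0,0,0],[0,0,0],[0,0,0],[0,0,0]],"rot":[[0,0,0],[0,0,0],[0,0,0],[0,0,0]]}' 15
python3 - <<'E'
from h import *
info(); 
im=grab_frame('scene'); crop(im,180,60,200,220,2.7,'pics/s7.png')
E
```

```text
time_s: 13.63
ee_pos: [505.4, 79.7, 266.5]
ee_rot: [-87.4, 89.7, -167.5]
force: [1.0, 0.0, 0.3]
gripper_width: 54.9
time_s: 13.97
ee_pos: [505.9, 80.8, 270.0]
ee_rot: [-79.3, 89.9, -159.4]
force: [-8.8, -1.6, 5.3]
gripper_width: 30.5
t 13.97 pos [505.9  80.8 270. ] q [ 8. 11. 92. -0. 77. -2.] F [-8.8 -1.6  5.3] w 30.5
x [-0.001 -0.    -1.   ] y [ 0.985  0.173 -0.001] z [ 0.173 -0.985  0.   ] jawyaw 10.0
```

View pics/s7.png

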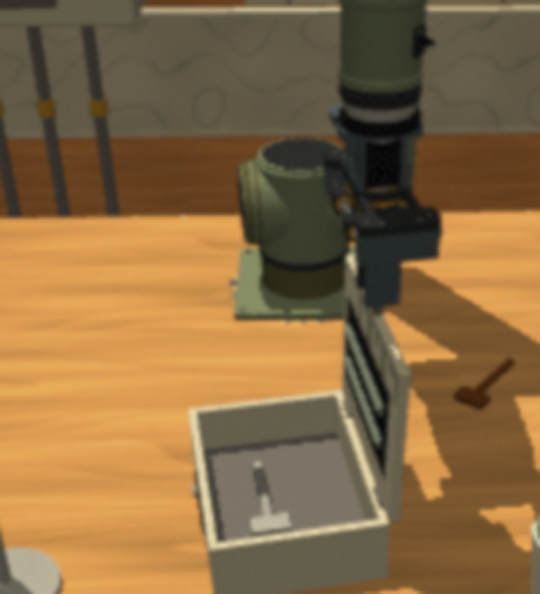

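```bash
python3 -m handwheel '{"gripper":[1,1,1],"offset":[[0,-0.8,0],[0,-1.5,0],[0,-1.5,0]],"rot":[[0,0,0],[0,0,0],[0,0,0]]}' 15
python3 - <<'E'
from h import *
info(); s,M,t=wpose()
# plan arc in tool (x,z) relative to start
xb=np.array([-.177,.984,0]);z=np.array([0,0,1.])
f=lambda th:213*(-np.cos(th)*xb+np.sin(th)*z)+6*(np.sin(th)*xb+np.cos(th)*z)
th0=1.615
Mi=np.c_[[0,0,-1],[.9843,.177,0],[.177,-.9843,0]]
for th in np.r_[1.58:0.1:-0.05,0.05,0]:
    d=Mi.T@(f(th)-f(th0)); print(round(th,3),d[[0,2]].round(1),end=' ; ')
E
```

```text
time_s: 14.27
ee_pos: [505.4, 81.0, 269.9]
ee_rot: [83.8, 89.9, 3.8]
force: [-1.4, -0.4, 5.5]
gripper_width: 30.0
t 14.27 pos [505.4  81.  269.9] q [ 8. 11. 92. -0. 77. -2.] F [-1.4 -0.4  5.5] w 30.0
x [ 0.002  0.    -1.   ] y [0.985 0.174 0.002] z [ 0.174 -0.985  0.   ] jawyaw 10.0
1.58 [-0.4  7.4] ; 1.53 [-0.5 18.1] ; 1.48 [-0.1 28.7] ; 1.43 [ 0.8 39.4] ; 1.38 [ 2.3 49.9] ; 1.33 [ 4.2 60.4] ; 1.28 [ 6.7 70.7] ; 1.23 [ 9.8 80.9] ; 1.18 [13.3 91. ] ; 1.13 [ 17.3 100.8] ; 1.08 [ 21.8 110.5] ; 1.03 [ 26.8 119.9] ; 0.98 [ 32.3 129.1] ; 0.93 [ 38.2 137.9] ; 0.88 [ 44.5 146.5] ; 0.83 [ 51.3 154.7] ; 0.78 [ 58.5 162.6] ; 0.73 [ 66.  170.1] ; 0.68 [ 73.9 177.2] ; 0.63 [ 82.2 184. ] ; 0.58 [ 90.8 190.3] ; 0.53 [ 99.7 196.1] ; 0.48 [108.8 201.5] ; 0.43 [118.3 206.5] ; 0.38 [127.9 211. ] ; 0.33 [137.8 214.9] ; 0.28 [147.9 218.4] ; 0.23 [158.1 221.4] ; 0.18 [168.5 223.9] ; 0.13 [179.  225.8] ; 0.05 [195.9 227.8] ; 0.0 [206.5 228.4] ;
```

```bash
python3 -m handwheel '{"gripper":[1,1,1,1,1],"offset":[[-1,0,7.4],[-1.5,0,18.1],[-1,0,28.7],[0,0,39.4],[1.5,0,49.9]],"rot":[[0,0,0],[0,0,0],[0,0,0],[0,0,0],[0,0,0]]}' 15
python3 - <<'E'
from h import *
info()
im=grab_frame('scene'); crop(im,180,60,200,220,2.7,'pics/s8.png')
E
```

```text
time_s: 14.68
ee_pos: [514.4, 30.5, 267.2]
ee_rot: [82.7, 89.9, 2.6]
force: [1.0, 1.9, -2.0]
gripper_width: 29.8
t 14.68 pos [514.4  30.5 267.2] q [ 2. 11. 92.  0. 77. -8.] F [ 1.   1.9 -2. ] w 29.8
x [ 0.001  0.    -1.   ] y [0.985 0.173 0.001] z [ 0.173 -0.985  0.   ] jawyaw 10.0
```

View pics/s8.png

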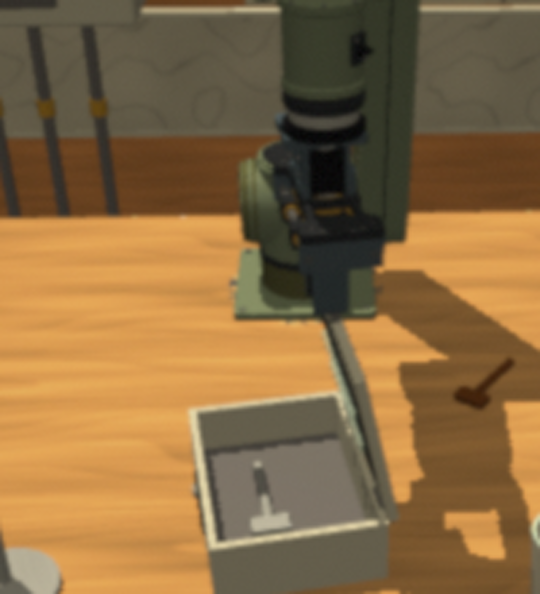

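The lid follows the gripper and forces are about 2 N. Carrying on along the arc.

```bash
python3 -m handwheel '{"gripper":[1,1,1,1,1],"offset":[[2.2,0,10.5],[4.8,0,20.8],[8,0,31],[11.5,0,41.1],[15.5,0,50.9]],"rot":[[0,0,0],[0,0,0],[0,0,0],[0,0,0],[0,0,0]]}' 15
python3 -m handwheel '{"gripper":[1,1,1,1,1],"offset":[[4.5,0,9.7],[9.5,0,19.1],[15,0,28.3],[20.9,0,37.1],[27.2,0,45.7]],"rot":[[0,0,0],[0,0,0],[0,0,0],[0,0,0],[0,0,0]]}' 15
python3 - <<'E'
from h import *
info()
E
```

```text
time_s: 15.15
ee_pos: [523.3, -19.5, 251.8]
ee_rot: [74.1, 89.9, -6.0]
force: [4.5, 1.6, -0.5]
gripper_width: 29.5
time_s: 15.57
ee_pos: [531.4, -64.3, 224.4]
ee_rot: [75.8, 89.9, -4.2]
force: [6.6, 1.0, 0.3]
gripper_width: 29.9
t 15.57 pos [531.4 -64.3 224.4] q [ -8.  14.  94.   0.  72. -18.] F [6.6 1.  0.3] w 29.9
x [ 0.002 -0.    -1.   ] y [0.985 0.174 0.002] z [ 0.174 -0.985  0.001] jawyaw 10.0
```

```bash
python3 -m handwheel '{"gripper":[1,1,1,1,1],"offset":[[6.8,0.5,8.2],[14,1,16.1],[21.5,1.4,23.6],[29.4,1.8,30.7],[37.7,2.2,37.5]],"rot":[[0,0,0],[0,0,0],[0,0,0],[0,0,0],[0,0,0]]}' 15
python3 - <<'E'
from h import *
info()
im=grab_frame('scene'); crop(im,180,60,200,220,2.7,'pics/s9.png')
E
```

```text
time_s: 15.98
ee_pos: [538.0, -101.0, 186.0]
ee_rot: [-83.6, 89.8, -163.6]
force: [0.3, -1.4, 1.6]
gripper_width: 29.8
t 15.98 pos [ 538. -101.  186.] q [-12.  17.  96.  -0.  67. -22.] F [ 0.3 -1.4  1.6] w 29.8
x [-0.003 -0.001 -1.   ] y [ 0.985  0.173 -0.003] z [ 0.173 -0.985  0.   ] jawyaw 10.0
```

View pics/s9.png

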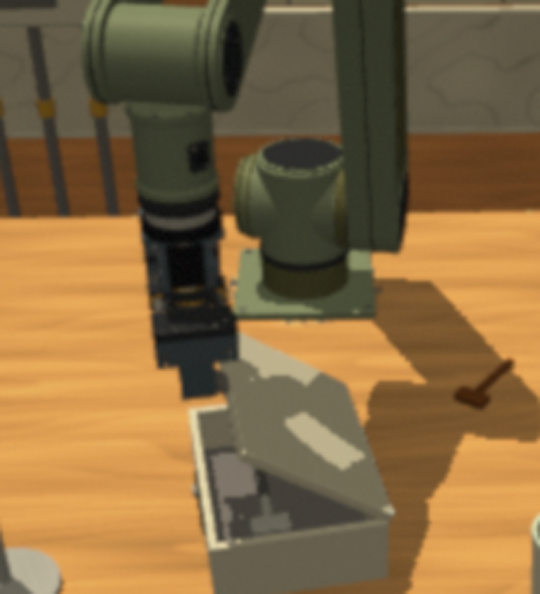

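```bash
python3 -m handwheel '{"gripper":[1,1,1,1,1],"offset":[[8.6,0,6.3],[17.5,0.2,12.1],[26.6,0.4,17.5],[36.1,0.6,22.5],[45.7,0.8,27]],"rot":[[0,0,0],[0,0,0],[0,0,0],[0,0,0],[0,0,0]]}' 15
python3 -m handwheel '{"gripper":[1,1,1,1,1],"offset":[[5,0,2],[10,0,3.9],[15,0,5.7],[20,0,7.4],[25,0.2,9]],"rot":[[0,0,0],[0,0,0],[0,0,0],[0,0,0],[0,0,0]]}' 15
python3 - <<'E'
from h import *
info()
E
```

```text
time_s: 16.45
ee_pos: [542.6, -126.9, 139.6]
ee_rot: [-101.4, 89.7, 178.6]
force: [-4.4, -2.9, 1.1]
gripper_width: 30.0
time_s: 16.87
ee_pos: [544.1, -135.3, 114.6]
ee_rot: [-106.6, 89.7, 173.4]
force: [-5.0, -2.2, 0.1]
gripper_width: 29.6
t 16.87 pos [ 544.1 -135.3  114.6] q [-15.  22. 100.  -0.  59. -25.] F [-5.  -2.2  0.1] w 29.6
x [-0.005  0.001 -1.   ] y [ 0.985  0.174 -0.005] z [ 0.174 -0.985 -0.001] jawyaw 10.0
```

```bash
python3 -m handwheel '{"gripper":[1,1,1,1,1],"offset":[[5,-0.5,1.5],[10,-1,2.7],[15,-1.2,3.8],[20,-1.4,4.9],[25,-1.4,5.8]],"rot":[[0,0,0],[0,0,0],[0,0,0],[0,0,0],[0,0,0]]}' 15
python3 -m handwheel '{"gripper":[1,1,1,1,1],"offset":[[5,0,0.8],[10,0,1.4],[15,0,1.9],[19,0,2.3],[23,0,2.5]],"rot":[[0,0,0],[0,0,0],[0,0,0],[0,0,0],[0,0,0]]}' 15
python3 - <<'E'
from h import *
info()
E
```

```text
time_s: 17.28
ee_pos: [545.1, -140.8, 90.4]
ee_rot: [-125.8, 89.9, 154.2]
force: [-3.6, -0.4, 0.1]
gripper_width: 29.9
time_s: 17.7
ee_pos: [545.6, -143.4, 67.6]
ee_rot: [-110.9, 89.9, 169.1]
force: [-5.3, -1.1, -1.6]
gripper_width: 30.2
t 17.7 pos [ 545.6 -143.4   67.6] q [-16.  25. 103.  -0.  53. -26.] F [-5.3 -1.1 -1.6] w 30.2
x [-0.002  0.    -1.   ] y [ 0.985  0.174 -0.002] z [ 0.174 -0.985 -0.001] jawyaw 10.0
```

```bash
python3 -m handwheel '{"gripper":[1,1,1,1,1],"offset":[[1,0,0],[2.5,0,0],[4,0,0],[5.5,0,0],[5.5,0,0]],"rot":[[0,0,0],[0,0,0],[0,0,0],[0,0,0],[0,0,0]]}' 15
python3 -m handwheel '{"gripper":[1,1,1,1],"offset":[[1,0,0],[2,0,0],[3,0,0],[3,0,0]],"rot":[[0,0,0],[0,0,0],[0,0,0],[0,0,0]]}' 15
python3 - <<'E'
from h import *
info()
im=grab_frame('scene'); crop(im,180,120,170,180,3.2,'pics/s10.png')
E
```

```text
time_s: 18.12
ee_pos: [545.7, -143.7, 62.4]
ee_rot: [-92.9, 89.9, -172.9]
force: [-5.1, -0.9, -2.2]
gripper_width: 29.7
time_s: 18.45
ee_pos: [545.7, -143.7, 62.1]
ee_rot: [-50.1, 90.0, -130.1]
force: [-9.9, 0.6, 14.8]
gripper_width: 29.6
t 18.45 pos [ 545.7 -143.7   62.1] q [-16.  25. 103.  -0.  52. -26.] F [-9.9  0.6 14.8] w 29.6
x [-0.    -0.001 -1.   ] y [ 0.985  0.174 -0.001] z [ 0.174 -0.985  0.   ] jawyaw 10.0
```

View pics/s10.png

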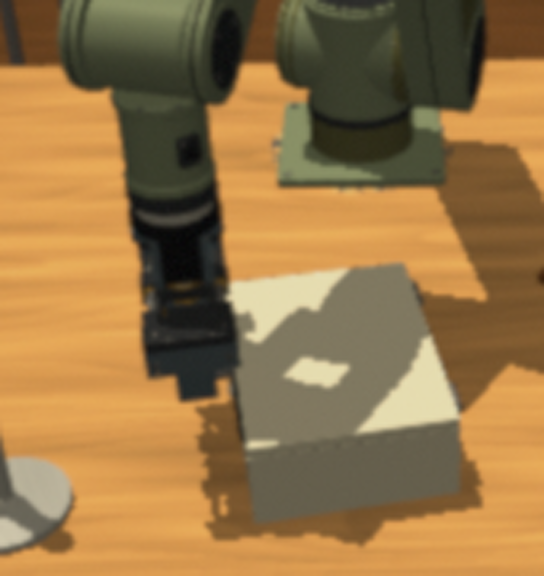

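The lid is flat on the box, with 15 N of contact at tip height 62 mm. Relaxing the push, opening and retreating.

```bash
python3 -m handwheel '{"gripper":[1,0.4,0.4,0.4,0.4],"offset":[[-2,0,0],[-2,0,0],[-2,0,0],[-2,0,0],[-2,0,0]],"rot":[[0,0,0],[0,0,0],[0,0,0],[0,0,0],[0,0,0]]}' 15
python3 -m handwheel '{"gripper":[0.4,0.4,0.4,0.4,0.4],"offset":[[-5,0,0],[-20,0,0],[-50,0,0],[-90,0,0],[-130,0,0]],"rot":[[0,0,0],[0,0,0],[0,0,0],[0,0,0],[0,0,0]]}' 15
python3 -m handwheel '{"gripper":[0.4,0.4,0.4,0.4,0.4],"offset":[[-40,0,0],[-80,0,0],[-120,-36,10],[-120,-76,10],[-120,-116,10]],"rot":[[0,0,0],[0,0,0],[0,0,0],[0,0,0],[0,0,0]]}' 15
python3 -m handwheel '{"gripper":[0.4,0.4,0.4,0.4,0.4],"offset":[[0,-20,35],[0,-40,70],[0,-60,105],[0,-80,140],[0,-80,140]],"rot":[[0,0,0],[0,0,0],[0,0,0],[0,0,0],[0,0,0]]}' 15
python3 - <<'E'
from h import *
info()
im=grab_frame('scene'); cv2.imwrite('pics/s11.png',im[:,:,::-1])
im=grab_frame('top'); cv2.imwrite('pics/t11.png',im[:,:,::-1])
E
```

```text
time_s: 18.92
ee_pos: [547.8, -143.8, 62.3]
ee_rot: [69.6, 89.8, -10.4]
force: [0.2, -0.6, 0.4]
gripper_width: 53.0
time_s: 19.33
ee_pos: [546.1, -143.4, 193.0]
ee_rot: [-122.9, 89.9, 157.1]
force: [0.2, 0.5, 0.9]
gripper_width: 54.7
time_s: 19.75
ee_pos: [440.8, -173.4, 314.8]
ee_rot: [55.0, 89.6, -24.9]
force: [-0.6, -1.7, -0.1]
gripper_width: 54.5
time_s: 20.17
ee_pos: [383.1, -330.1, 311.9]
ee_rot: [-14.6, 89.7, -95.0]
force: [0.4, -0.2, -0.6]
gripper_width: 55.1
t 20.17 pos [ 383.1 -330.1  311.9] q [-42.   9.  88.  -0.  83. -51.] F [ 0.4 -0.2 -0.6] w 55.1
x [-0.    -0.005 -1.   ] y [ 0.986  0.167 -0.001] z [ 0.167 -0.986  0.004] jawyaw 9.6
```

View pics/s11.png

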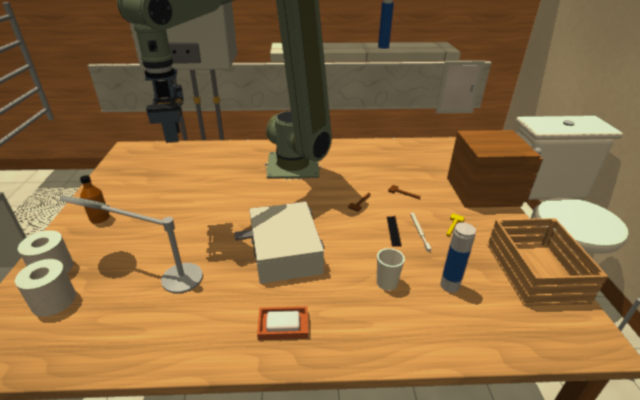

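View pics/t11.png

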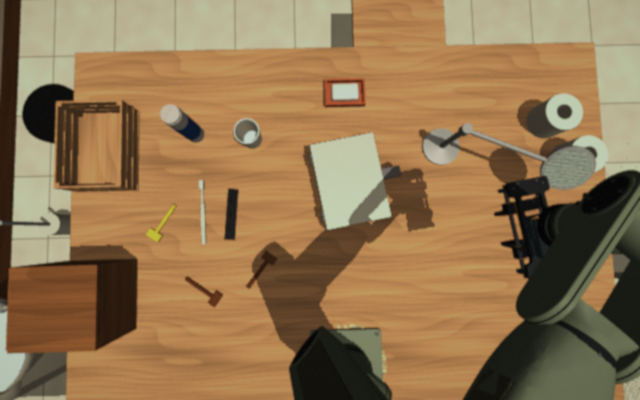

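Both views show the lid shut flat, with its tab at scene (243,236). The mirror is still aside at top (568,165). The comb, toothbrush and tumbler are where they started, and the gripper touches nothing. Handing in.

```bash
python3 -m handwheel '{"gripper":[0.4,0.4],"offset":[[0,0,0],[0,0,0]],"rot":[[0,0,0],[0,0,0]]}'
python3 - <<'E'
from h import *
info(); print(job_done())
E
```

```text
time_s: 20.43
ee_pos: [385.9, -323.1, 311.9]
ee_rot: [93.8, 90.0, 13.9]
force: [0.2, -0.0, -0.8]
gripper_width: 54.7
t 20.43 pos [ 385.9 -323.1  311.9] q [-41.   9.  88.   0.  83. -51.] F [ 0.2 -0.  -0.8] w 54.7
x [ 0.001  0.    -1.   ] y [0.985 0.175 0.001] z [ 0.175 -0.985 -0.   ] jawyaw 10.1
the job is handed in; nothing more can be done
None
```

I did the three steps in the order asked and handed the job in at 20.4 s of the 72 s allowed; no verdict came back.

- **Mirror:** I swung the arm about 2 rad, to about 249° in the world frame. In the last top view it still stood there, well clear of the box and the tab's space.
- **Razor:** I picked the steel one and left the brown and yellow look-alikes. The last pictures before closing show it flat in the tray.
- **Lid:** I held it by the tab all the way down, at about 0.3 rad/s over the last stretch, until it met the stop. The contact force there was about 15 N, with the fingertips at 62 mm, the height expected for a shut lid. The lid stayed flat after I let go.

**Last checks:** The comb, toothbrush and tumbler look unmoved, and the gripper was touching nothing, with force near zero.

**Disagreements:**
- The camera views differed by 3–5 mm on the razor and the tab. I settled both with a closer wrist picture before gripping.
- Lowering the lid put up to about 10 N of sideways force on the tab. I corrected for it on the way, and it was gone once I let go.

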